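# Hang up the dried turner

### The job

The small steel turner (black open loop handle) stands blade-down in the slanted sleeve of the drying rack. Draw it out along the sleeve and hang it by its loop on the upward-sloping arm of the hanging stand, then let go so that it hangs there at rest. Leave the pepper mill, mustard jar and salt shaker standing where they are.

Things in the scene. Friction and masses are not known exactly. Their poses are not given: they have to be found in the camera images.
- turner: Loose rigid turner, 192 mm long, 0.12 kg. Origin: middle of the blade's free end; z along it to the loop, y across, x through the thickness (front x=-5 mm). Steel blade z 0-58, 34 wide, 4 thick; shaft 14 wide, 8 thick; black loop handle z 120-192, 44 wide, 10 thick, straight sides; opening 28 wide, z 128-184. Starts on the sleeve's floor, axes parallel to the sleeve's, the loop sticking out.
- turner_grip (a point): Point on the turner's mid-line at z=152 mm, in the middle of the loop's opening; a good place for the TCP, the fingers pinching the loop across its 44 mm width on the straight outer sides.
- turner_eye (a point): Point on the turner's mid-line at z=180 mm, in the opening, 4 mm under the loop's inner top edge; it lies on the arm's centre line when the turner hangs.
- sleeve: Fixed rectangular steel sleeve on the rack, open at its upper end. Origin: on its inner floor, where the turner's origin stands; z along it, out of its mouth, leaning 35 degrees from vertical to the rack's front; y across. Mouth at z=110 mm; inner 42 mm wide (y), x from -5 to +13 mm, walls 3 mm. The turner is clear once drawn 115 mm along z.
- rack: Fixed steel wire drying rack, 290 mm wide (y), 180 deep; origin under its centre on the worktop, front at -x. Over the sleeve an open wire shelf at 315 mm height, x -35 to +80, y +-145 mm, with two fixed spice jars: no room for a vertical gripper, come in along the sleeve's slant. Side frames at y=+-140 mm. It may stand left or right of the stand.
- stand: Fixed steel hanging stand: round base 120 mm across, 16 mm high, upright post 14 mm thick to 226 mm height. Origin under its centre; its arm points to its own -x and up.
- sloping_arm: The stand's round straight arm, 8 mm thick, 90 mm long; origin at its root on the post's axis, 218 mm above the worktop; z runs along it to the free tip, 35 degrees above horizontal, towards the stand's -x; y is horizontal across it.
- peg_tip (a point): Free end of the arm, 90 mm from its root, 270 mm above the worktop.
- pepper: Loose wooden pepper mill, 58 mm across, 135 mm high; origin under its base. Bystander.
- mustard: Loose mustard jar with a wide screw lid, 56 mm across, 85 mm high; origin under its base. Bystander.
- salt: Loose salt shaker with a domed top, 44 mm across, 90 mm high; origin under its base. Bystander.

How it is judged:
By the outcome, as a careful person would: the job done as asked, in the order asked, and still so for the second after the job is handed in, with the robot touching nothing.
It also fails if it takes over 48 s, if anything falls off the work surface, if the arm or the gripper's body presses on something with over 40 N, if the wrist force passes 120 N, or if a joint passes its speed limit or range.

### The arm

A 6-joint arm with a two-finger parallel gripper is mounted at the origin on a cart in front of the work surface, level with it; the furniture and walls round the work are solid. World frame = base frame: x ahead of the robot, y to its left, z up, the work surface at z = 0. Lengths are in m, angles in rad, forces in N, time in s.
With the tool pointing down it reaches from about 0.375 to 0.9 m from the base axis. Payload 3.1 kg.
Tool frame: the origin (TCP) lies between the finger pads, 19 mm behind the fingertips; this is the grasp point; z points along the fingers, y is the line along which they close (so a half turn about z gives the same grasp; the last joint's range is limited). The gripper opens to 87 mm and grips with 3 to 60 N. Pads are 19 mm wide; open, the fingers measure 117 mm over their backs; the gripper's body (75 mm by 190 mm) begins 51 mm behind the grasp point.
Start: joints at [1.149, 0.527, 1.433, -0, 1.181, -0.178], TCP at [0.15, 0.607, 0.241] pointing down, gripper open.
Joint ranges: [-3.08, 3.08], [-0.75, 2.2], [0.22, 2.44], [-1.43, 4.57], [0, 2.65], [-2.85, 2.85]. Speed limits (rad/s): [2.79, 2.79, 3.14, 3.14, 3.14, 3.14].

### API

Orientations are given as a unit quaternion [x, y, z, w].
In Python, from rig import * gives the robot as it stands.
- The arm moves only by the tool move_arm, never from a script. Its argument "commands" is a list that holds one entry, the list of rows, each a list of 6 numbers: the shift along the tool's x, y, z in units of 40 mm (1.0 is 40 mm), then the turn, a rotation vector about the tool's x, y, z in rad. A call has 1 to 12 rows; each row is the pose to reach, as a shift and turn from the pose commanded when the call began, along the tool's axes at that moment; what a row does not reach only later rows make up. A row lasts 1/8 s, in which the tool goes at most 62.5 mm and 10.7 degrees, less where a joint would pass 70% of its speed; a pose out of reach is approached as far as the arm can. A call with a gripper value outside its range is refused whole. "claw" is the closure, from -1 (fully open) to 1 (shut), so that 0 is half open, set as the call begins (left out, the last holds). The fingers move at their own pace and stop on an object; "squeeze" is the grip in N (left out, the last holds). Time passes only in rows, so rows that repeat a pose let the fingers close. It gives the time, the measured TCP pose, the force, the opening and the grip force at its end, in the units of the state.
- get_obs(): the state, without advancing time (a new reading comes with each control period).
- camera(name): name is "side" or "top"; returns a dict with "pixels" (420x560x3 uint8, blue, green, red), "range_z" (420x560 float32, m along the optical axis (not along the pixel's ray), 0 where there is no reading), "camera_matrix" (3x3 intrinsics, pixels), "extrinsics" (4x4, takes a point from world to camera coordinates). Camera axes: x right, y up, looking along -z (the intrinsics and any distortion apply to the point x, -y, -z); pixel columns grow to the right and rows downward; lengths in m; the calibration is good to about 2 mm. A picture is of the moment at which its call begins.
- hand_in(): hands the job in; it is judged then, once.
The state is a dict: "time": time; "q": joint angles; "joint_velocities": joint speeds; "joint_torque": joint torques, N m; "position": TCP position; "tool_rot": TCP orientation; "ft_force": force on the tool from outside, world axes, zero at the start; "moment": the same for the moment, N m; "grip_width": finger opening in m; "grip_force": force on a finger pad.
Only numpy, scipy, OpenCV 4.12 (cv2) and the standard library are available. Lean on these libraries where they do the work, as an engineer would, in place of code of your own. Each camera call takes 0.05 s, during which the arm holds its last target. There are 200 camera calls.

## Working session

There is one attempt and no reset: what is moved stays moved. The work goes in short steps, Python scripts to look and compute and a tool call to move; the robot and the scene stay as the last step left them, time stands still between calls to the robot, and variables do not carry over. Pictures are saved under pics/ and viewed, at most 10 in all, crops included, and the job is handed in when it is done.

Besides the shell and the picture viewer there is one more tool, called as name(argument=value, ...), one argument or row to a line, values as JSON. move_arm: Moves the arm, as the interface text tells. Its arguments: {"type":"object","properties":{"commands":{"type":"array","items":{"type":"array","items":{"type":"array","items":{"type":"number"}}}},"claw":{"type":"number"},"squeeze":{"type":"number"}},"required":["commands"]}

```bash
mkdir -p pics
cat > h.py <<'E'
from rig import *
import numpy as np, cv2
from scipy.spatial.transform import Rotation as R
def snap(n):
    c=camera(n); np.savez('pics/'+n+'.npz',**c); return c
def load(n): return np.load('pics/'+n+'.npz')
def pt(c,u,v,d=None):
    K=c['camera_matrix']; E=c['extrinsics']
    d=c['range_z'][int(v),int(u)] if d is None else d
    x=(u-K[0,2])/K[0,0]*d; y=(v-K[1,2])/K[1,1]*d
    return np.linalg.inv(E)[:3]@np.array([x,-y,-d,1])
E
python3 - <<'E'
from h import *
for n in('side','top'):
    c=snap(n); cv2.imwrite(f'pics/{n}0.png',c['pixels']); print(c['camera_matrix'],c['extrinsics'],list(c.keys()))
print(get_obs())
E
```

```text
[[443.5546113    0.         280.57566433]
 [  0.         443.5546113  205.2596103 ]
 [  0.           0.           1.        ]] [[ 0.91690325 -0.3989549  -0.01110943 -0.49470964]
 [ 0.1644909   0.35238894  0.92128431 -0.23850353]
 [-0.36363605 -0.84655598  0.38873102 -0.98554655]
 [ 0.          0.          0.          1.        ]] ['pixels', 'range_z', 'camera_matrix', 'extrinsics']
[[458.45420559   0.         273.25751901]
 [  0.         458.45420559 209.96113181]
 [  0.           0.           1.        ]] [[-0.03001293 -0.99945744 -0.01356669  0.01579726]
 [ 0.99770784 -0.03077842  0.06026397 -0.53675168]
 [-0.06064883 -0.01172689  0.99809028 -1.11922054]
 [ 0.          0.          0.          1.        ]] ['pixels', 'range_z', 'camera_matrix', 'extrinsics']
{'time': 0.1, 'q': array([ 1.14952383e+00,  5.28400755e-01,  1.43375659e+00,  2.18039678e-06,
        1.18139221e+00, -1.78515619e-01]), 'joint_velocities': array([-0.00092328, -0.00267687, -0.0010903 ,  0.00032439, -0.00199795,
        0.00110568]), 'joint_torque': array([-8.73440640e-04, -4.40984666e+01, -1.77150321e+01,  6.34458871e-02,
        5.33689745e-02, -3.79403457e-05]), 'position': array([0.14996293, 0.60611104, 0.24035811]), 'tool_rot': array([ 1.21080972e-01,  9.92642151e-01, -9.34483568e-04, -2.90016445e-04]), 'ft_force': array([-0.97131357, -0.80759385,  0.01879018]), 'moment': array([ 0.04780359, -0.03734787, -0.04268664]), 'grip_force': 0.0, 'grip_width': 0.08680816370246518}
```

View pics/side0.png

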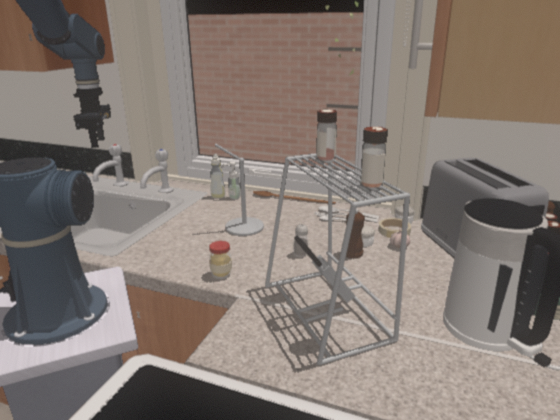

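View pics/top0.png

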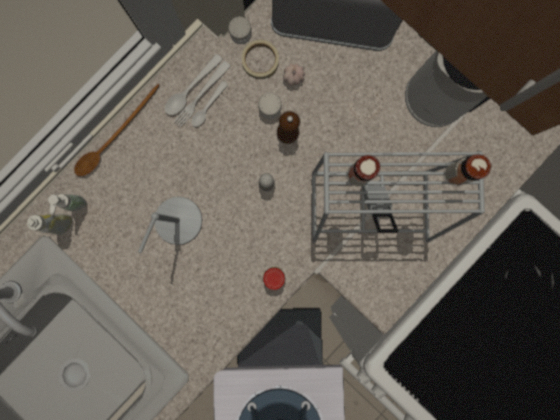

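The side view shows the turner's black loop at about (303,245) and the stand's arm from (243,158) to (217,147). In the top view the loop is at (384,222), the stand's base at (178,221) and its arm from (157,216) to (140,250). I'll enlarge both.

Run:
```python
from h import *
t=load('top')['pixels'];s=load('side')['pixels']
f=lambda i,x,y,w,h,k:cv2.resize(i[y:y+h,x:x+w],None,fx=k,fy=k,interpolation=cv2.INTER_CUBIC)
a=f(t,340,150,100,75,4); b=f(t,120,190,100,75,4); c=f(s,285,225,100,75,4); d=f(s,190,130,100,75,4)
cv2.imwrite('pics/crops.png',np.vstack([np.hstack([a,b]),np.hstack([c,d])]))
T=load('top');S=load('side')
for n,C,L in(('top',T,[(376,214),(394,212),(379,231),(393,230),(178,235),(157,216),(148,234),(141,249),(382,205),(313,250),(427,257),(275,279),(266,182),(288,118)]),('side',S,[(300,241),(310,252),(320,265),(243,160),(230,154),(218,147),(221,247),(356,215),(301,231)])):
  for u,v in L: print(n,u,v,pt(C,u,v).round(3))
```

```text
top 376 214 [ 0.513 -0.227  0.145]
top 394 212 [ 0.508 -0.223  0.316]
top 379 231 [ 0.476 -0.221  0.192]
top 393 230 [ 0.477 -0.25   0.194]
top 178 235 [0.482 0.237 0.017]
top 157 216 [0.519 0.233 0.226]
top 148 234 [0.483 0.245 0.249]
top 141 249 [0.454 0.253 0.268]
top 382 205 [ 0.534 -0.244  0.129]
top 313 250 [ 0.435 -0.096  0.002]
top 427 257 [ 0.409 -0.379 -0.   ]
top 275 279 [ 0.373 -0.001  0.086]
top 266 182 [0.598 0.014 0.089]
top 288 118 [ 0.736 -0.041  0.132]
side 300 241 [ 0.477 -0.246  0.191]
side 310 252 [ 0.49  -0.264  0.173]
side 320 265 [ 0.514 -0.263  0.136]
side 243 160 [0.523 0.228 0.221]
side 230 154 [0.49  0.245 0.238]
side 218 147 [0.457 0.248 0.262]
side 221 247 [ 0.378 -0.01   0.085]
side 356 215 [ 0.731 -0.056  0.122]
side 301 231 [ 0.598 -0.002  0.079]
```

View pics/crops.png

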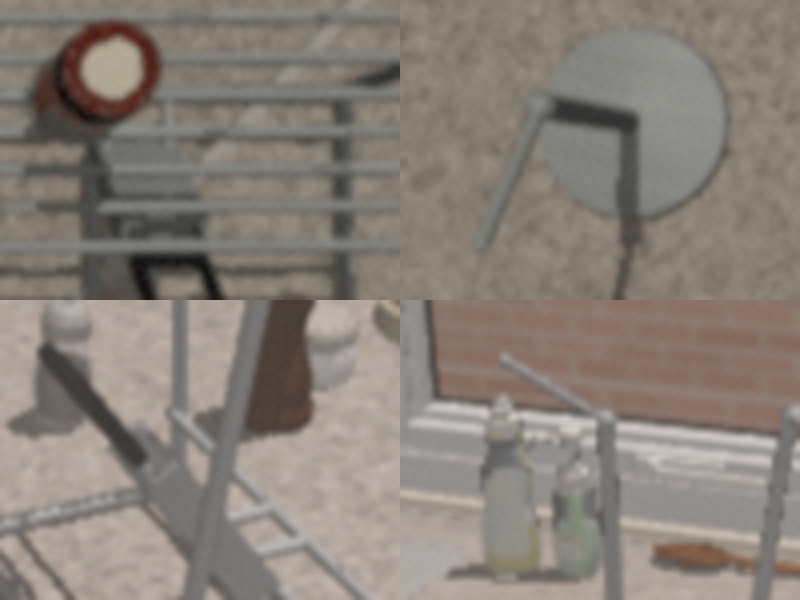

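The crop shows the loop's dark frame with its top end near (386,231) in the top view, the arm from (155,216) to (140,251), and the loop's flank in the side view from (296,238) to (320,265). Next I fit poses to the depth points.

```bash
cat > fit.py <<'E'
from h import *
from scipy.optimize import least_squares
def cloud(C):
    d=C['range_z']; v,u=np.mgrid[:420,:560]; K=C['camera_matrix']
    P=np.stack([(u-K[0,2])/K[0,0]*d,-(v-K[1,2])/K[1,1]*d,-d,np.ones_like(d)],-1)@np.linalg.inv(C['extrinsics']).T
    return P[...,:3],d>0
def box(C,lo,hi,dark=None):
    P,m=cloud(C); m=m&np.all((P>lo)&(P<hi),-1)
    if dark: m&=C['pixels'].max(-1)<dark
    return P[m]
if __name__=='__main__':
    T,S=load('top'),load('side')
    W=box(T,[.4,-.5,.305],[.75,-.05,.325])
    for C in(T,S):
        w=box(C,[.4,-.5,.305],[.75,-.05,.322]); print('shelf',len(w),w.min(0),w.max(0))
        r=cv2.minAreaRect(w[:,:2].astype('f4')); print(r)
    for n,C in(('top',T),('side',S)):
        A=box(C,[.43,.2,.2],[.55,.28,.3]); m=A.mean(0); U=np.linalg.svd(A-m)[2][0]
        A=A[A[:,0]<.51]; m=A.mean(0); U=np.linalg.svd(A-m)[2][0]; U*=-np.sign(U[0]); s=(A-m)@U
        print('arm',n,len(A),m,U,np.degrees(np.arcsin(U[2])),'tip',m+U*s.max())
        B=box(C,[.4,.1,.012],[.65,.35,.022]); print('base',n,len(B),B.min(0),B.max(0))
        D=box(C,[.44,-.3,.1],[.6,-.19,.21],60); m=D.mean(0); V=np.linalg.svd(D-m)[2]; print('dark',n,len(D),m,V,D.min(0),D.max(0))
    for n,C in(('top',T),('side',S)):
        D=box(C,[.45,-.32,.03],[.65,-.17,.21]); 
        for z in np.arange(.04,.21,.01):
            q=D[abs(D[:,2]-z)<.005]
            if len(q): print(n,z.round(3),len(q),q.min(0)[:2].round(3),q.max(0)[:2].round(3))
E
python3 fit.py
```

```text
shelf 3409 [ 0.50024026 -0.38682176  0.3052746 ] [ 0.62196112 -0.09616966  0.3219911 ]
((0.561799168586731, -0.24210940301418304), (0.2896350920200348, 0.11633660644292831), 88.58991241455078)
shelf 1967 [ 0.50005244 -0.39099322  0.30520617] [ 0.6196511  -0.09856707  0.32199453]
((0.5617911219596863, -0.24480940401554108), (0.28976497054100037, 0.11628754436969757), 88.52104187011719)
arm top 140 [0.47900338 0.24764022 0.25226898] [-0.79453769  0.19135973  0.57627365] 35.188875311874355 tip [0.44992813 0.25464282 0.27335709]
base top 1063 [0.46278032 0.17973043 0.01200274] [0.57700785 0.29498483 0.02120324]
dark top 223 [ 0.49313204 -0.23796587  0.16964422] [[-0.56679129 -0.06000098  0.82167361]
 [ 0.01618037 -0.99796278 -0.06171288]
 [ 0.82370251 -0.02168334  0.56660745]] [ 0.4725077  -0.26274819  0.10399549] [ 0.53843474 -0.21716218  0.19776724]
arm side 73 [0.47911334 0.24538519 0.24764122] [-0.7934676   0.17033436  0.58429048] 35.752881608081125 tip [0.44904919 0.25183908 0.26977973]
base side 256 [0.47327182 0.17786435 0.01200185] [0.57205489 0.28785582 0.02146386]fit.py:22: RuntimeWarning: Mean of empty slice.
  D=box(C,[.44,-.3,.1],[.6,-.19,.21],60); m=D.mean(0); V=np.linalg.svd(D-m)[2]; print('dark',n,len(D),m,V,D.min(0),D.max(0))
  ret = um.true_divide(
Traceback (most recent call last):
  File "fit.py", line 22, in <module>
    D=box(C,[.44,-.3,.1],[.6,-.19,.21],60); m=D.mean(0); V=np.linalg.svd(D-m)[2]; print('dark',n,len(D),m,V,D.min(0),D.max(0))
                                                                                                            ~~~~~^^^
ValueError: zero-size array to reduction operation minimum which has no identity
```

```bash
cat >> h.py <<'E'
def frame(y,z):
    z=np.array(z,float); z/=np.linalg.norm(z); y=np.array(y,float); y-=z*(y@z); y/=np.linalg.norm(y)
    return np.stack([np.cross(y,z),y,z],1)
def rows(wps,start=None):
    o=get_obs(); p0,r0=start or (o['position'],R.from_quat(o['tool_rot']).as_matrix())
    for p,r in wps: print(np.r_[r0.T@(np.array(p)-p0)/.04, R.from_matrix(r0.T@r).as_rotvec()].round(3).tolist())
ys=np.array([.0253,.9997,0]); zs=np.array([-.573,.0145,.819]); xs=np.cross(ys,zs)
RG=frame(ys,-zs); RH=frame([.22,.975,0],[0,0,-1])
E
python3 - <<'E'
from h import *; from fit import *
for n,th in(('top',60),('side',75)):
    C=load(n); D=box(C,[.44,-.32,.1],[.56,-.17,.21],th)
    q=D@np.stack([xs,ys,zs],1); print(n,len(D))
    if len(D): print(np.percentile(q,[0,2,10,25,50,75,90,98,100],axis=0).round(4))
print(np.array([.494,-.239,.162])@np.stack([xs,ys,zs],1))
G=np.array([.494,-.240,.162])
rows([((.3,.4,.42),RH),((.43,.02,.42),RG),(G+zs*.13,RG),(G+zs*.1,RG)])
E
```

```text
top 223
[[ 0.4978 -0.2498 -0.2249]
 [ 0.4998 -0.2475 -0.217 ]
 [ 0.5018 -0.2447 -0.1826]
 [ 0.5041 -0.2421 -0.1721]
 [ 0.5065 -0.225  -0.141 ]
 [ 0.5081 -0.2095 -0.1202]
 [ 0.5092 -0.2066 -0.1182]
 [ 0.5102 -0.2048 -0.117 ]
 [ 0.511  -0.2036 -0.1158]]
side 144
[[ 0.4994 -0.2525 -0.1851]
 [ 0.4998 -0.2519 -0.183 ]
 [ 0.5008 -0.251  -0.1749]
 [ 0.502  -0.2501 -0.1604]
 [ 0.5037 -0.2491 -0.1369]
 [ 0.5057 -0.2449 -0.1206]
 [ 0.5068 -0.2296 -0.1193]
 [ 0.5078 -0.2188 -0.1183]
 [ 0.508  -0.2156 -0.1177]]
[ 0.50227445 -0.2264301  -0.1538495 ]
[-4.878, -4.109, -4.485, -0.002, -0.0, -0.021]
[-10.316, -12.549, -4.47, -0.068, -0.609, -0.21]
[-11.614, -18.868, -0.671, -0.068, -0.609, -0.21]
[-12.034, -18.774, -0.057, -0.068, -0.609, -0.21]
```

move_arm(
  commands=[
    [[-4.9, -4.1, -4.5, 0, 0, -0.02], [-4.9, -4.1, -4.5, 0, 0, -0.02], [-4.9, -4.1, -4.5, 0, 0, -0.02], [-4.9, -4.1, -4.5, 0, 0, -0.02], [-4.9, -4.1, -4.5, 0, 0, -0.02], [-10.3, -12.5, -4.5, -0.07, -0.61, -0.21], [-10.3, -12.5, -4.5, -0.07, -0.61, -0.21], [-10.3, -12.5, -4.5, -0.07, -0.61, -0.21], [-10.3, -12.5, -4.5, -0.07, -0.61, -0.21], [-10.3, -12.5, -4.5, -0.07, -0.61, -0.21], [-10.3, -12.5, -4.5, -0.07, -0.61, -0.21], [-10.3, -12.5, -4.5, -0.07, -0.61, -0.21]],
  ],
  claw=-1,
  squeeze=40,
)

```text
time: 1.6
position: [0.4296, 0.021, 0.4213]
tool_rot: [0.012, 0.953, -0.002, 0.302]
ft_force: [0.8, 0.0, 0.0]
grip_width: 0.0871
grip_force: 0.0
```

```bash
echo 'G=np.array([.497,-.240,.160])'>>h.py
python3 - <<'E'
from h import *
o=get_obs();print(o['time'],o['position'],o['tool_rot'],o['q'])
rows([(G+zs*.13,RG),(G+zs*.06,RG)])
E
```

```text
1.6 [0.42960615 0.02095152 0.42129386] [ 0.01232376  0.95320583 -0.00208403  0.30206362] [-0.33982622 -0.2007608   1.98551166  0.25935324  0.78442277 -2.01496594]
[2.23, -6.492, 3.136, 0.003, 0.003, -0.002]
[2.235, -6.498, 4.885, 0.003, 0.003, -0.002]
```

move_arm(
  commands=[
    [[2.23, -6.5, 3.14, 0, 0, 0], [2.23, -6.5, 3.14, 0, 0, 0], [2.23, -6.5, 3.14, 0, 0, 0], [2.23, -6.5, 3.14, 0, 0, 0], [2.23, -6.5, 3.14, 0, 0, 0], [2.23, -6.5, 3.14, 0, 0, 0], [2.23, -6.5, 3.14, 0, 0, 0], [2.23, -6.5, 3.14, 0, 0, 0]],
  ],
)

```text
time: 2.6
position: [0.4518, -0.2185, 0.2986]
tool_rot: [0.03, 0.963, -0.008, 0.269]
ft_force: [-0.9, -0.5, 0.1]
grip_width: 0.0871
grip_force: 0.0
```

Run:
```python
from h import *
o=get_obs();print(o['time'],o['position'],o['q'])
rows([(G+zs*.06,RG),(G,RG)])
T=snap('top');S=snap('side')
f=lambda i,x,y,w,h,k:cv2.resize(i[y:y+h,x:x+w],None,fx=k,fy=k,interpolation=cv2.INTER_CUBIC)
cv2.imwrite('pics/pre.png',np.hstack([f(T['pixels'],330,170,130,150,3),f(S['pixels'],230,160,130,150,3)]))
```

```text
2.6 [ 0.4517749  -0.21853249  0.29864953] [-0.91006472  0.1506742   2.00615443  0.63983987  0.70984015 -2.85396564]
[0.901, -0.498, 2.07, -0.02, -0.065, -0.032]
[0.804, -0.467, 3.566, -0.02, -0.065, -0.032]
```

View pics/pre.png

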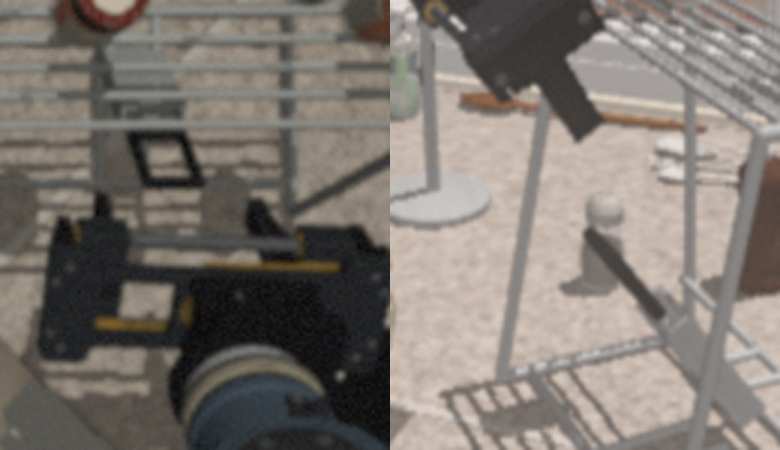

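The left half shows the gripper turned too little, with its fingers short of the loop at about (165,160). The right half shows the turner still in place. Joint 6 has hit its limit, so I back off and take the half-turned grasp instead.

move_arm(
  commands=[
    [[0, 0, -1.2, 0, 0, 0], [0, 0, -2.2, 0, 0, 0.0], [0, 0, -2.2, 0, 0, 0.2], [0, 0, -2.2, 0, 0, 0.4], [0, 0, -2.2, 0, 0, 0.6], [0, 0, -2.2, 0, 0, 0.8], [0, 0, -2.2, 0, 0, 1.0], [0, 0, -2.2, 0, 0, 1.2], [0, 0, -2.2, 0, 0, 1.4], [0, 0, -2.2, 0, 0, 1.6], [0, 0, -2.2, 0, 0, 1.6]],
  ],
)

```text
time: 4.08
position: [0.4065, -0.2161, 0.3743]
tool_rot: [0.713, 0.648, 0.187, 0.194]
ft_force: [-1.1, -0.2, -0.1]
grip_width: 0.0869
grip_force: 0.0
```

```bash
echo 'RG2=RG@np.diag([-1,-1,1]); RH2=RH@np.diag([-1,-1,1])'>>h.py
python3 - <<'E'
from h import *
o=get_obs();print(o['time'],o['position'],o['q'])
rows([(G+zs*.17,RG2)])
E
```

```text
4.075 [ 0.40654346 -0.21606229  0.3742854 ] [-1.01770068 -0.02866192  1.95292322  0.54558789  0.95445502 -1.18387997]
[-0.58, -1.076, 1.531, -0.032, 0.067, 1.506]
```

move_arm(
  commands=[
    [[0, -0.3, 0, 0, 0, 0.2], [-0.2, -0.6, 0, 0, 0, 0.4], [-0.4, -0.9, 0, 0, 0, 0.6], [-0.58, -1.08, 0.3, 0, 0, 0.8], [-0.58, -1.08, 0.6, -0.03, 0.07, 1.0], [-0.58, -1.08, 1.0, -0.03, 0.07, 1.2], [-0.58, -1.08, 1.2, -0.03, 0.07, 1.4], [-0.58, -1.08, 1.53, -0.03, 0.07, 1.51], [-0.58, -1.08, 1.53, -0.03, 0.07, 1.51], [-0.58, -1.08, 1.53, -0.03, 0.07, 1.51]],
  ],
)

```text
time: 5.32
position: [0.3997, -0.2385, 0.2995]
tool_rot: [0.954, -0.011, 0.301, 0.003]
ft_force: [-0.1, -0.3, 0.5]
grip_width: 0.087
grip_force: 0.0
```

Run:
```python
from h import *
o=get_obs();print(o['time'],o['position'],o['q'])
rows([(G+zs*.1,RG2),(G+zs*.03,RG2),(G,RG2)])
```

```text
5.325 [ 0.39969279 -0.23853437  0.29945142] [-1.1254118   0.11220251  2.09329636  0.79074537  0.80496975 -0.05905917]
[-0.006, -0.02, 1.752, -0.003, -0.0, 0.002]
[-0.006, -0.015, 3.502, -0.003, -0.0, 0.002]
[-0.006, -0.013, 4.251, -0.003, -0.0, 0.002]
```

move_arm(
  commands=[
    [[0, 0, 1.0, 0, 0, 0], [0, 0, 2.0, 0, 0, 0], [0, 0, 2.8, 0, 0, 0], [0, 0, 3.3, 0, 0, 0], [0, 0, 3.3, 0, 0, 0]],
  ],
)

```text
time: 5.95
position: [0.4757, -0.2403, 0.1903]
tool_rot: [0.954, -0.011, 0.3, 0.002]
ft_force: [0.3, -0.2, -0.1]
grip_width: 0.0868
grip_force: 0.0
```

Run:
```python
from h import *
o=get_obs();print(o['time'],o['position'],o['q'],o['ft_force'])
rows([(G,RG2)])
T=snap('top');S=snap('side')
f=lambda i,x,y,w,h,k:cv2.resize(i[y:y+h,x:x+w],None,fx=k,fy=k,interpolation=cv2.INTER_CUBIC)
cv2.imwrite('pics/pre2.png',np.hstack([f(T['pixels'],330,170,100,110,4),f(S['pixels'],250,190,100,110,4)]))
```

```text
5.95 [ 0.4756871  -0.24031086  0.19028115] [-0.93865293  0.4224208   2.09976726  1.16915536  0.51836599 -0.36248976] [ 0.31948263 -0.1889655  -0.07804494]
[0.003, -0.017, 0.926, -0.004, 0.001, 0.0]
```

View pics/pre2.png

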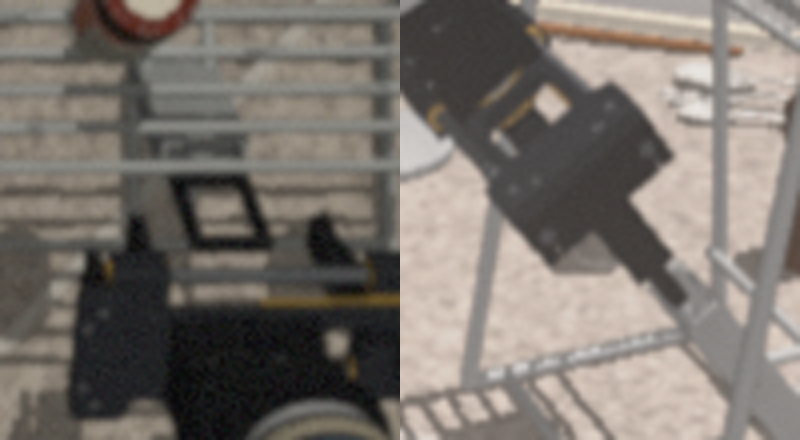

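The left half shows the fingertips at x≈138 and 320 straddling the loop, whose middle is at x≈222. In the right half the finger lies in line with the loop's flank. I advance and close.

move_arm(
  commands=[
    [[0, 0, 0.45, 0, 0, 0], [0, 0, 0.9, 0, 0, 0], [0, 0, 0.9, 0, 0, 0]],
  ],
)

```text
time: 6.42
position: [0.496, -0.2412, 0.1618]
tool_rot: [0.954, -0.012, 0.301, 0.002]
ft_force: [0.1, 0.6, -0.8]
grip_width: 0.0873
grip_force: 0.0
```

move_arm(
  commands=[
    [[0, 0, 0, 0, 0, 0], [0, 0, 0, 0, 0, 0], [0, 0, 0, 0, 0, 0], [0, 0, 0, 0, 0, 0], [0, 0, 0, 0, 0, 0], [0, 0, 0, 0, 0, 0]],
  ],
  claw=1,
  squeeze=30,
)

```text
time: 7.18
position: [0.4959, -0.241, 0.1613]
tool_rot: [0.954, -0.012, 0.3, 0.002]
ft_force: [-1.3, 0.3, 1.2]
grip_width: 0.0432
grip_force: 30.0
```

move_arm(
  commands=[
    [[0, 0, -0.3, 0, 0, 0], [0, 0, -0.7, 0, 0, 0], [0, 0, -1.1, 0, 0, 0], [0, 0, -1.5, 0, 0, 0], [0, 0, -1.9, 0, 0, 0], [0, 0, -2.3, 0, 0, 0], [0, 0, -2.7, 0, 0, 0], [0, 0, -3.1, 0, 0, 0], [0, 0, -3.5, 0, 0, 0], [0, 0, -3.5, 0, 0, 0]],
  ],
)

```text
time: 8.43
position: [0.4154, -0.2395, 0.2764]
tool_rot: [0.954, -0.012, 0.301, 0.003]
ft_force: [-0.0, 0.6, -1.3]
grip_width: 0.0436
grip_force: 30.0
```

Run:
```python
from h import *
o=get_obs();print(o['time'],o['position'],o['q'],o['ft_force'],o['grip_width'],o['grip_force'])
# arm model: avg of the two views, 4 mm below top surface
tip=np.array([.4505,.252,.270]); a=np.array([-.797,.187,.574])
RH2=frame(-np.array([.22,.975,0]),[0,0,-1])
# eye is 28 mm above grip (tool down)
def tcp(s,dz): return tip+a*s+np.array([0,0,dz-.028])
rows([((.36,-.2,.36),RG2),((.40,-.0,.37),RH2),(tcp(0.05,.012)+[0,0,.02],RH2)])
print(tcp(0.05,.012))
```

```text
8.425 [ 0.41542526 -0.23946981  0.27640655] [-1.08223288  0.17634777  2.10398904  0.85070868  0.72793438 -0.10170484] [-0.03087772  0.58066848 -1.28025966] 0.043633983966529837 29.985130776185542
[0.042, -0.955, -2.519, -0.002, -0.0, -0.001]
[0.897, -5.979, -2.216, -0.062, -0.609, 0.19]
[0.009, -12.515, -0.769, -0.062, -0.609, 0.19]
[0.41065 0.26135 0.2827 ]
```

move_arm(
  commands=[
    [[0, -0.5, -1.3, 0, 0, 0], [0, -0.95, -2.5, 0, 0, 0], [0, -0.95, -2.5, 0, 0, 0], [0.2, -2, -2.45, -0.01, -0.12, 0.04], [0.35, -3, -2.4, -0.02, -0.25, 0.08], [0.5, -4, -2.35, -0.04, -0.37, 0.12], [0.7, -5, -2.3, -0.05, -0.49, 0.15], [0.9, -6, -2.2, -0.06, -0.61, 0.19], [0.9, -6, -2.2, -0.06, -0.61, 0.19], [0.9, -6, -2.2, -0.06, -0.61, 0.19]],
  ],
)

```text
time: 9.68
position: [0.4019, 0.0026, 0.3675]
tool_rot: [0.994, -0.107, -0.002, -0.002]
ft_force: [0.4, -0.9, -0.9]
grip_width: 0.0436
grip_force: 30.0
```

```bash
cat >> h.py <<'E'
tip=np.array([.4505,.252,.270]); a=np.array([-.797,.187,.574])
def tcp(s,dz): return tip+a*s+np.array([0,0,dz-.028])
E
python3 - <<'E'
from h import *
o=get_obs();print(o['time'],o['position'],o['q'],o['ft_force'],o['grip_width'],o['grip_force'])
rows([((.39,.15,.34),RH2),(tcp(0.06,.02),RH2)]); print(tcp(.06,.02))
E
```

```text
9.675 [0.40188021 0.00264081 0.36746648] [-0.27607462  0.06104557  1.7581049   0.00390066  1.32790282  1.5088854 ] [ 0.39193968 -0.87504747 -0.86953264] 0.04364501409391326 29.98538080137223
[-1.073, -3.533, 0.707, -0.004, 0.005, 0.007]
[-1.362, -6.361, 1.809, -0.004, 0.005, 0.007]
[0.40268 0.26322 0.29644]
```

move_arm(
  commands=[
    [[-0.5, -1.2, 0.2, 0, 0, 0], [-0.8, -2.4, 0.5, 0, 0, 0], [-1.1, -3.5, 0.7, 0, 0, 0], [-1.2, -4.5, 1.1, 0, 0, 0], [-1.3, -5.5, 1.5, 0, 0, 0], [-1.36, -6.2, 1.8, 0, 0, 0], [-1.36, -6.36, 1.81, 0, 0, 0], [-1.36, -6.36, 1.81, 0, 0, 0]],
  ],
)

```text
time: 10.68
position: [0.4034, 0.2603, 0.2973]
tool_rot: [0.994, -0.11, -0.001, -0.001]
ft_force: [0.4, -0.3, -0.5]
grip_width: 0.044
grip_force: 30.0
```

Run:
```python
from h import *; from fit import box
o=get_obs();print(o['time'],o['position'],o['q'],o['ft_force'])
T=snap('top');S=snap('side')
f=lambda i,x,y,w,h,k:cv2.resize(i[y:y+h,x:x+w],None,fx=k,fy=k,interpolation=cv2.INTER_CUBIC)
cv2.imwrite('pics/ins.png',np.hstack([f(T['pixels'],90,180,130,130,3),f(S['pixels'],150,100,130,130,3)]))
p=o['position']; M=R.from_quat(o['tool_rot']).as_matrix()
for n,C in(('top',T),('side',S)):
    D=box(C,p-[.06,.04,.17],p+[.06,.04,-.04])
    if len(D):
        for z in np.arange(.13,.27,.02):
            q=D[abs(D[:,2]-z)<.01]
            if len(q): print(n,z.round(2),len(q),np.median(q,0).round(4),((np.median(q,0)-p)@M).round(4))
rows([(tcp(-.01,.02),RH2),(tcp(-.045,.02),RH2),(tcp(-.045,.002),RH2)])
```

```text
10.675 [0.40338842 0.26033121 0.29732453] [0.33775413 0.26052484 1.71231215 0.00360687 1.1702191  2.12830045] [ 0.37781347 -0.2500395  -0.52788641]
side 0.15 10 [0.3964 0.2442 0.1517] [-0.0028  0.0176  0.1456]
side 0.17 8 [0.3967 0.2447 0.1677] [-0.0027  0.017   0.1296]
side 0.19 18 [0.3978 0.2479 0.1934] [-0.0025  0.0135  0.1039]
side 0.21 19 [0.4007 0.2544 0.2085] [-0.0011  0.0065  0.0888]
side 0.23 19 [0.4005 0.2541 0.2294] [-0.0013  0.0069  0.0679]
side 0.25 19 [0.4005 0.2532 0.2504] [-0.0012  0.0077  0.0469]
[1.399, -0.058, 1.04, -0.003, 0.002, -0.0]
[2.116, -0.051, 1.541, -0.003, 0.002, -0.0]
[2.117, -0.05, 1.991, -0.003, 0.002, -0.0]
```

View pics/ins.png

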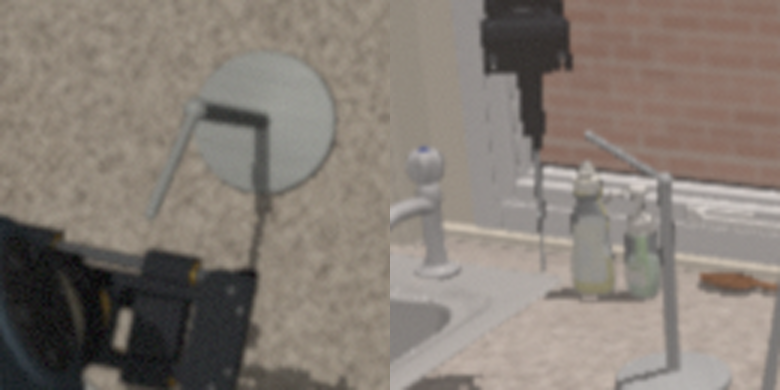

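The left half shows the arm's tip at crop (152,216) with the gripper in front of it. The right half shows the turner hanging straight below the fingers at x≈540, and the tip at (587,133). I insert along the arm.

move_arm(
  commands=[
    [[0.25, -0.05, 0.18, 0, 0, 0], [0.5, -0.05, 0.36, 0, 0, 0], [0.75, -0.05, 0.55, 0, 0, 0], [1.0, -0.05, 0.74, 0, 0, 0], [1.2, -0.05, 0.89, 0, 0, 0], [1.4, -0.05, 1.04, 0, 0, 0], [1.4, -0.05, 1.04, 0, 0, 0]],
  ],
)

```text
time: 11.65
position: [0.4586, 0.2508, 0.2556]
tool_rot: [0.994, -0.11, -0.001, -0.001]
ft_force: [-0.2, -0.2, -0.6]
grip_width: 0.0439
grip_force: 30.0
```

Run:
```python
from h import *
o=get_obs();print(o['time'],o['position'],o['ft_force'])
T=snap('top');S=snap('side')
f=lambda i,x,y,w,h,k:cv2.resize(i[y:y+h,x:x+w],None,fx=k,fy=k,interpolation=cv2.INTER_CUBIC)
cv2.imwrite('pics/ins2.png',np.hstack([f(T['pixels'],100,180,100,100,4),f(S['pixels'],170,100,100,100,4)]))
rows([(tcp(-.045,.02),RH2),(tcp(-.045,.002),RH2)])
```

```text
11.65 [0.45861194 0.25078194 0.25557185] [-0.19812318 -0.22577948 -0.63864132]
[0.731, 0.028, 0.497, -0.003, 0.003, 0.001]
[0.732, 0.029, 0.947, -0.003, 0.003, 0.001]
```

View pics/ins2.png

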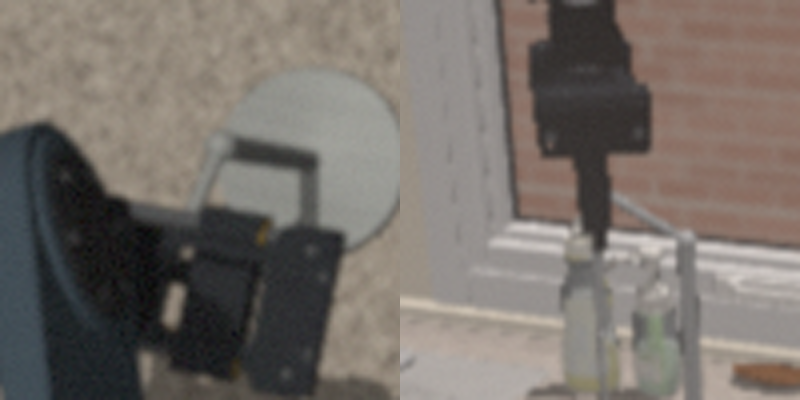

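The right half shows the arm running from the post at (687,240) in behind the finger at (612,195), with its tip hidden. There is no contact force, so I continue along the arm and then lower.

move_arm(
  commands=[
    [[0.2, 0, 0.14, 0, 0, 0], [0.4, 0.03, 0.27, 0, 0, 0], [0.6, 0.03, 0.41, 0, 0, 0], [0.73, 0.03, 0.5, 0, 0, 0], [0.73, 0.03, 0.6, 0, 0, 0], [0.73, 0.03, 0.7, 0, 0, 0], [0.73, 0.03, 0.8, 0, 0, 0], [0.73, 0.03, 0.88, 0, 0, 0], [0.73, 0.03, 0.88, 0, 0, 0]],
  ],
)

```text
time: 12.88
position: [0.4873, 0.2436, 0.2212]
tool_rot: [0.994, -0.11, 0.0, -0.002]
ft_force: [2.0, 0.7, -0.8]
grip_width: 0.0438
grip_force: 30.0
```

Run:
```python
from h import *
o=get_obs();print(o['time'],o['position'],o['ft_force'],o['grip_force'])
S=snap('side')
f=lambda i,x,y,w,h,k:cv2.resize(i[y:y+h,x:x+w],None,fx=k,fy=k,interpolation=cv2.INTER_CUBIC)
cv2.imwrite('pics/ins3.png',f(S['pixels'],180,100,100,110,5))
rows([(tcp(-.045,.002),RH2),(tcp(-.045,0),RH2)])
```

```text
12.875 [0.48734165 0.24361742 0.22123648] [ 1.99529072  0.66689746 -0.79338478] 29.98511816142127
[-0.023, 0.006, 0.077, -0.004, 0.0, 0.001]
[-0.023, 0.007, 0.127, -0.004, 0.0, 0.001]
```

View pics/ins3.png

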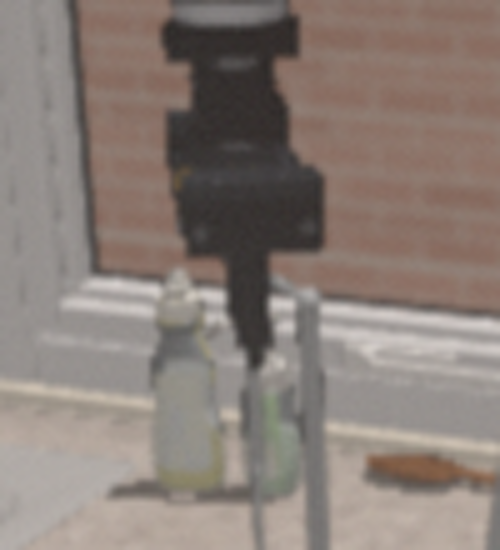

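The picture shows the arm between post (308,290) and finger (270,280), and the tip hidden behind the gripper's body. I lower the last few millimetres, watching the force.

move_arm(
  commands=[
    [[0, 0, 0.04, 0, 0, 0], [0, 0, 0.08, 0, 0, 0], [0, 0, 0.1, 0, 0, 0], [0, 0, 0.12, 0, 0, 0], [0, 0, 0.12, 0, 0, 0]],
  ],
)

```text
time: 13.55
position: [0.4894, 0.2439, 0.2189]
tool_rot: [0.994, -0.11, 0.003, -0.003]
ft_force: [2.3, -0.8, 9.8]
grip_width: 0.0436
grip_force: 30.0
```

The loop bears on the arm (10 N upward), so I let go.

move_arm(
  commands=[
    [[0, 0, -0.03, 0, 0, 0], [0, 0, -0.05, 0, 0, 0], [0, 0, -0.05, 0, 0, 0]],
  ],
)

```text
time: 13.92
position: [0.4891, 0.2438, 0.2194]
tool_rot: [0.994, -0.11, 0.002, -0.002]
ft_force: [6.3, 0.1, 4.4]
grip_width: 0.0437
grip_force: 30.0
```

move_arm(
  commands=[
    [[0, 0, 0, 0, 0, 0], [0, 0, 0, 0, 0, 0], [0, 0, 0, 0, 0, 0], [0, 0, 0, 0, 0, 0], [0, 0, 0, 0, 0, 0], [0, 0, 0, 0, 0, 0], [0, 0, 0, 0, 0, 0], [0, 0, 0, 0, 0, 0]],
  ],
  claw=-1,
)

```text
time: 14.92
position: [0.4864, 0.2435, 0.2181]
tool_rot: [0.994, -0.11, -0.001, -0.001]
ft_force: [-0.1, -0.0, -0.2]
grip_width: 0.0869
grip_force: 0.0
```

move_arm(
  commands=[
    [[0, 0, -0.4, 0, 0, 0], [0, 0, -0.8, 0, 0, 0], [0, 0, -1.4, 0, 0, 0], [0, 0, -2.2, 0, 0, 0], [0, 0, -3, 0, 0, 0], [-1, 0, -3.8, 0, 0, 0], [-2.2, 0, -4, 0, 0, 0], [-3, 0, -4, 0, 0, 0], [-3, 0, -4, 0, 0, 0], [-3, 0, -4, 0, 0, 0], [-3, 0, -4, 0, 0, 0], [-3, 0, -4, 0, 0, 0]],
  ],
)

```text
time: 16.42
position: [0.3704, 0.2691, 0.378]
tool_rot: [0.994, -0.111, -0.001, -0.001]
ft_force: [0.1, -0.1, 0.3]
grip_width: 0.0871
grip_force: 0.0
```

Run:
```python
from h import *
T=snap('top');S=snap('side')
f=lambda i,x,y,w,h,k:cv2.resize(i[y:y+h,x:x+w],None,fx=k,fy=k,interpolation=cv2.INTER_CUBIC)
cv2.imwrite('pics/fin.png',np.hstack([f(T['pixels'],100,100,200,200,2),f(S['pixels'],180,120,100,100,4)]))
for u,v in((275,279),(266,182),(288,118)): print(pt(T,u,v).round(3))
```

```text
[ 0.373 -0.001  0.086]
[0.599 0.014 0.086]
[ 0.734 -0.041  0.14 ]
```

View pics/fin.png

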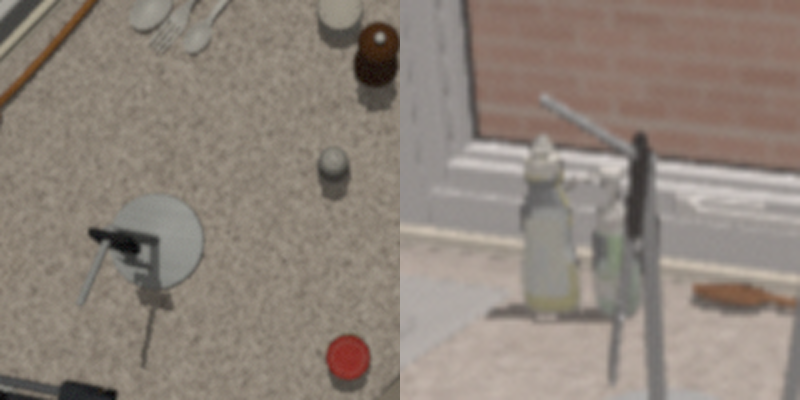

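The turner hangs by its loop at the arm's root: the loop is at (640,185) in the right half and at (115,240) in the left half. The bystanders have not moved. I let it settle, check that it is at rest and hand in.

move_arm(
  commands=[
    [[0, 0, 0, 0, 0, 0], [0, 0, 0, 0, 0, 0], [0, 0, 0, 0, 0, 0], [0, 0, 0, 0, 0, 0], [0, 0, 0, 0, 0, 0], [0, 0, 0, 0, 0, 0], [0, 0, 0, 0, 0, 0], [0, 0, 0, 0, 0, 0], [0, 0, 0, 0, 0, 0], [0, 0, 0, 0, 0, 0], [0, 0, 0, 0, 0, 0], [0, 0, 0, 0, 0, 0]],
  ],
)

```text
time: 18.02
position: [0.3696, 0.2693, 0.3784]
tool_rot: [0.994, -0.11, -0.001, -0.001]
ft_force: [0.4, 1.0, 0.6]
grip_width: 0.0871
grip_force: 0.0
```

move_arm(
  commands=[
    [[0, 0, 0, 0, 0, 0], [0, 0, 0, 0, 0, 0], [0, 0, 0, 0, 0, 0], [0, 0, 0, 0, 0, 0], [0, 0, 0, 0, 0, 0], [0, 0, 0, 0, 0, 0], [0, 0, 0, 0, 0, 0], [0, 0, 0, 0, 0, 0], [0, 0, 0, 0, 0, 0], [0, 0, 0, 0, 0, 0], [0, 0, 0, 0, 0, 0], [0, 0, 0, 0, 0, 0]],
  ],
)

```text
time: 19.52
position: [0.3696, 0.2693, 0.3784]
tool_rot: [0.994, -0.11, -0.001, -0.002]
ft_force: [0.6, -0.4, 0.2]
grip_width: 0.0868
grip_force: 0.0
```

Run:
```python
from h import *
c=[camera('side')['pixels'][110:240,180:280].astype(float) for _ in range(12)]
d=[cv2.GaussianBlur(abs(x-c[0]),(0,0),1.5).max().round(1) for x in c[1:]]
print(d)
if max(d)<20: print(hand_in())
```

```text
[np.float64(2.0), np.float64(2.3), np.float64(2.2), np.float64(2.0), np.float64(1.8), np.float64(2.0), np.float64(2.1), np.float64(2.2), np.float64(1.9), np.float64(2.4), np.float64(1.9)]
the job is handed in; nothing more can be done
None
```

The turner hangs at rest by its loop at the root of the sloping arm, the three bystanders stand where they were, and the job was handed in at about 20 s; on the first approach joint 6 ran onto its stop, reading -2.854 against the -2.85 limit, before I switched to the half-turned grasp.

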